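# Set the sprung easel leg to match its twin and cam it shut

## Task

The folded table easel lies flat on the worktop: one of its two legs is already set and clamped, the other has its cam lever standing open and its spring has pushed it out to full length. Push that leg back in until it stands at the same mark as the clamped one, so that the two rubber feet are level, and while you hold it there squeeze its cam lever fully shut against the leg. Finish with the leg still gripped between the fingers at that length and the lever shut; do not shift the clamped leg or the loose things around the easel.

Things in the scene. Friction and masses are not known exactly. Their poses are not given: they have to be found in the camera images.
- leg: sliding tube of the open leg: aluminium, 20 mm square, axis 26 mm above the worktop, bare from x = -16 mm (black collar) to x = -137 mm (flared rubber foot, 47 mm wide). Origin on its axis level with the lever's pivot; x points along the leg to the easel's head, y to the lever's side, z up. It swings sideways a few degrees about its hinge at the head almost freely, so it follows closing fingers
- finger_rest (a point): middle of the foot-side face of a lug on the collar of the open leg, on the side away from the lever, for a finger to push the leg in by. In the frame of leg it lies at x = -16, y = -20 mm; the lug reaches from y = -8 to -32 mm and 15 mm above and below the tube's axis. The collar (x = -16 to +16 mm, y to +30 mm, same height) rides with the tube
- leg_foot (a point): centre of the end face of the open leg's rubber foot, 167 mm from the origin of leg; same axes as leg
- ref_foot (a point): the same point on the clamped leg's foot; x points along the clamped leg to the easel's head, the fixed black cross-piece (67 mm high) at the far end. The legs lie parallel (within about 3 degrees at the start), 160 mm apart; which one is on the left varies. Both levers are on the +y side of their tubes. Between the legs a back strut, 47 mm high, reaches 190 mm from the head
- leg_slide (a joint): how far the open leg is drawn out along its inner bar (ruled every 10 mm), m: 0 fully in, 0.100 fully out. With the lever open an inside spring pushes it out with about 4 to 5 N (friction 1 N); with the lever shut the cam clamps it against more than 20 N
- ref_slide (a joint): the same measure for the clamped leg (same mark = same value); clamped hard
- cam_lever (a joint): opening angle of the open leg's cam lever, rad: 0 shut (parallel to the tube), 0.8 wide open. Black, 20 mm high, at the tube's height, 9 mm thick, 66 mm long from its upright pivot towards the foot; open it stands out to +y. It stays where put. Light down to about 0.5 rad, then the cam bites: 5 to 12 N at mid-lever. Tube and lever together: 37 mm wide shut, 55 to 65 mm at 0.6 rad
- lever_pivot (a point): the lever's upright pivot, in the frame of leg at x = 0, y = +21 mm
- lever_tip (a point): outer end of that lever, 64 mm from its pivot
- dropper: dropper bottle, 33 mm wide, 102 mm high, bystander; origin at the centre of its underside
- bead_vial: bead vial with a snap cap, 26 mm wide, 68 mm high, bystander; origin at the centre of its underside
- glass_tile: fused glass sample tile, 54 x 54 x 10 mm, lying between the feet, bystander; origin at the centre of its underside

How it is judged:
On the way, in this order (a step that is already met when the one before it is completed fails the run):
1. the open leg is held by the fingers with its foot level with the clamped leg's foot (6 mm), its lever still open (x of leg_foot in the frame of ref_foot between -0.006 and 0.006 m and value of joint cam_lever above 0.2 rad and (contact force between the fingers and leg above 0.5 N or contact force between the fingers and leg_slide above 0.5 N)), for 0.2 s.
2. the lever is shut with the leg at that length and in the fingers (value of joint cam_lever below 0.06 rad and contact force between the fingers and leg above 2 N and x of leg_foot in the frame of ref_foot between -0.006 and 0.006 m), for 0.2 s.
At the end, for the whole second after the job is handed in: feet level along the clamped leg within 6 mm; cam lever under 0.06 rad; fingers press on the open leg's tube with over 2 N, the TCP within 30 mm sideways of its axis and under 26 mm above it, on the bare tube between collar and foot; all at rest (all of step 2 and x of the grasp point in the frame of leg between -0.135 and 0 m and y of the grasp point in the frame of leg between -0.03 and 0.03 m and z of the grasp point in the frame of leg below 0.026 m and linear speed of leg below 0.01 m/s); the arm keeps its last pose, push and grip.
It fails at once if the clamped leg is shifted by more than 5 mm (distance of ref_foot from where it was at the start of the episode above 0.005 m).
It fails at once if a bystander is moved by more than 20 mm (distance of any of dropper, bead_vial, glass_tile from where it was at the start of the episode above 0.02 m).
It also fails if it takes over 32 s, if anything falls off the work surface, if the arm or the gripper's body presses on something with over 40 N, if the wrist force passes 120 N, or if a joint passes its speed limit or range.

## Robot

A 6-joint arm with a two-finger parallel gripper is mounted at the origin on a cart in front of the work surface, level with it; the furniture and walls round the work are solid. World frame = base frame: x ahead of the robot, y to its left, z up, the work surface at z = 0. Lengths are in m, angles in rad, forces in N, time in s.
With the tool pointing down it reaches from about 0.25 to 0.725 m from the base axis. Payload 4 kg.
Tool frame: the origin (TCP) lies between the finger pads, 19 mm behind the fingertips; this is the grasp point; z points along the fingers, y is the line along which they close (so a half turn about z gives the same grasp; the last joint's range is limited). The gripper opens to 85 mm and grips with 20 to 120 N. Pads are 22 mm wide; open, the fingers measure 114 mm over their backs; the gripper's body (76 mm by 85 mm) begins 54 mm behind the grasp point. The pads swing forward as they close: fully open they stand 13 mm farther back than shut.
Start: joints at [1.22, 0.241, 0.005, 1.335, 0, 1.571], TCP at [0.172, 0.47, 0.25] pointing down, gripper open.
Joint ranges: [-2.72, 2.72], [-1.05, 1.87], [-1.09, 1.28], [-1.99, 2.15], [-1.42, 1.44], [-3.14, 3.14]. Speed limits (rad/s): [2.79, 2.79, 3.14, 3.14, 3.14, 3.14].

## Interface

Orientations are given as a unit quaternion [x, y, z, w].
In Python, from workcell import bot gives the robot as it stands.
- The arm moves only by the tool move_arm, never from a script. Its argument "motion" is a list of rows, each an object of numbers: "x", "y", "z": the shift along the tool's x, y, z in cm; "yaw": the turn about the tool's z in degrees. A call has 1 to 20 rows; each row is the pose to reach, as a shift and turn from the pose commanded when the call began, along the tool's axes at that moment; what a row does not reach only later rows make up. A row lasts 1/8 s, in which the tool goes at most 62.5 mm and 10.7 degrees, less where a joint would pass 70% of its speed; a pose out of reach is approached as far as the arm can. A call with a gripper value outside its range is refused whole. "gripper" is the opening, from -1 (shut) to 1 (fully open), set as the call begins (left out, the last holds). The fingers move at their own pace and stop on an object; the grip force is fixed at half the most. Time passes only in rows, so rows that repeat a pose let the fingers close. It gives the time, the measured TCP pose, the force, the opening and the grip force at its end, in the units of the state.
- bot.get_obs(): the state, without advancing time (a new reading comes with each control period).
- bot.camera(name): name is "scene" or "top" or "wrist"; returns the picture (420x560x3 uint8, blue, green, red); there is no depth.
- bot.camera_model(name): a dict with "K" (3x3 intrinsics, pixels), "world_from_camera" (4x4, takes a point from camera to world coordinates). Camera axes: x right, y down, z forward; pixel columns grow to the right and rows downward; lengths in m; the calibration is good to about 2 mm. The wrist camera is an equidistant fisheye: a pixel r from the principal point sees the ray r / f radians off the axis. A picture is of the moment at which its call begins: read the wrist's pose just before it. camera_model takes no time and is no camera call; for the wrist camera it gives the pose at the moment of the call.
- bot.job_done(): hands the job in; it is judged then, once.
Trained networks look in the newest picture that a camera, given by its name, has taken for a name from the list of things; names that differ only in an ending like _2 or _b are one class to them, and where a whole thing is asked for, a point or a joint stands for the part that bears it (a point fixed in the world has none). Each returns a list of dicts, best first, with "score" (0 to 1); they miss things now and then, are a little off and sometimes report something else, mostly with a low value. They report only what shows in the picture. A call takes as long as a camera call.
- bot.cut_out(camera, name): "mask" (420x560 bool, what is visible of it) and "centre" ([row, column] in pixels, amid what is visible of it).
The state is a dict: "clock": time; "joint_pos": joint angles; "joint_vel": joint speeds; "tau": joint torques, N m; "eef_pos": TCP position; "tool_rot": TCP orientation; "ft_force": force on the tool from outside, world axes, zero at the start; "ft_torque": the same for the moment, N m; "grip_width": finger opening in m; "grasp_force": force on a finger pad.
Only numpy, scipy, OpenCV 4.12 (cv2) and the standard library are available. Lean on these libraries where they do the work, as an engineer would, in place of code of your own. Each camera call takes 0.05 s, during which the arm holds its last target. There are 200 camera calls.

## Working session

There is one attempt and no reset: what is moved stays moved. The work goes in short steps, Python scripts to look and compute and a tool call to move; the robot and the scene stay as the last step left them, time stands still between calls to the robot, and variables do not carry over. Pictures are saved under pics/ and viewed, at most 10 in all, crops included, and the job is handed in when it is done.

Besides the shell and the picture viewer there is one more tool, called after "Emit:" as name(argument=value, ...) on one line, values as JSON. move_arm: Moves the arm, as the interface text tells. Its arguments: {"type":"object","properties":{"motion":{"type":"array"},"gripper":{"type":"number"}},"required":["motion"]}

```bash
mkdir -p pics
cat > h.py <<'E'
import numpy as np, cv2
from workcell import bot
def pix2z(name,rc,z,M=None):
    M=M or bot.camera_model(name);K=np.array(M["K"]);T=np.array(M["world_from_camera"])
    r,c=rc;a=(c-K[0,2])/K[0,0];b=(r-K[1,2])/K[1,1]
    if name=="wrist":
        t=np.hypot(a,b);s=np.sin(t)/max(t,1e-9);d=np.array([a*s,b*s,np.cos(t)])
    else: d=np.array([a,b,1.])
    d=T[:3,:3]@d;o=T[:3,3];return o+d*(z-o[2])/d[2]
E
python3 - <<'E'
from h import *
o=bot.get_obs();print({k:np.round(o[k],3) for k in("clock","eef_pos","tool_rot","grip_width")})
for n in("top","scene"):
    im=bot.camera(n);cv2.imwrite(f"pics/{n}0.png",im)
    print(n,np.round(bot.camera_model(n)["world_from_camera"],2).tolist())
    for k in("leg","leg_foot","ref_foot","finger_rest","lever_pivot","lever_tip","cam_lever","dropper","bead_vial","glass_tile"):
        for r in bot.cut_out(n,k)[:2]:
            print(k,round(r["score"],2),np.round(r["centre"]),int(r["mask"].sum()),np.round(pix2z(n,r["centre"],.026),3))
E
```

```text
{'clock': np.float64(0.0), 'eef_pos': array([0.172, 0.469, 0.249]), 'tool_rot': array([ 0.174,  0.985, -0.001, -0.   ]), 'grip_width': np.float64(0.085)}
top [[-0.1, -0.97, 0.22, 0.42], [-1.0, 0.1, -0.02, -0.03], [-0.0, -0.22, -0.98, 0.9], [0.0, 0.0, 0.0, 1.0]]
leg 0.95 [260. 275.] 673 [ 0.497 -0.031  0.026]
leg_foot 0.7 [237. 272.] 1053 [ 0.548 -0.028  0.026]
leg_foot 0.67 [259. 311.] 547 [ 0.491 -0.109  0.026]
ref_foot 0.82 [192. 339.] 1323 [ 0.637 -0.19   0.026]
finger_rest 0.7 [235. 267.] 1185 [ 0.553 -0.018  0.026]
lever_pivot 0.75 [232. 269.] 1210 [ 0.559 -0.024  0.026]
lever_tip 0.6 [227. 249.] 120 [0.577 0.02  0.026]
dropper 0.78 [207. 200.] 300 [0.632 0.127 0.026]
bead_vial 0.58 [228. 398.] 187 [ 0.54  -0.31   0.026]
bead_vial 0.41 [238. 270.] 1215 [ 0.547 -0.024  0.026]
glass_tile 0.8 [259. 310.] 509 [ 0.491 -0.108  0.026]
scene [[0.86, -0.38, 0.35, 0.26], [-0.52, -0.66, 0.55, -0.54], [0.02, -0.65, -0.76, 0.8], [0.0, 0.0, 0.0, 1.0]]
leg 0.64 [238. 241.] 869 [ 0.51  -0.018  0.026]
leg_foot 0.71 [231. 256.] 1448 [ 0.547 -0.018  0.026]
ref_foot 0.64 [280. 256.] 586 [ 0.486 -0.124  0.026]
ref_foot 0.57 [269. 335.] 1639 [ 0.637 -0.184  0.026]
finger_rest 0.69 [280. 254.] 584 [ 0.483 -0.122  0.026]
finger_rest 0.62 [234. 258.] 1476 [ 0.546 -0.026  0.026]
lever_pivot 0.74 [230. 256.] 1519 [ 0.549 -0.014  0.026]
lever_tip 0.48 [216. 254.] 167 [0.564 0.02  0.026]
cam_lever 0.7 [212. 256.] 165 [0.573 0.029 0.026]
dropper 0.9 [175. 258.] 378 [0.633 0.128 0.026]
bead_vial 0.53 [333. 332.] 327 [ 0.55  -0.293  0.026]
glass_tile 0.95 [277. 254.] 619 [ 0.487 -0.116  0.026]
glass_tile 0.17 [212. 255.] 191 [0.57  0.03  0.026]
```

View pics/top0.png

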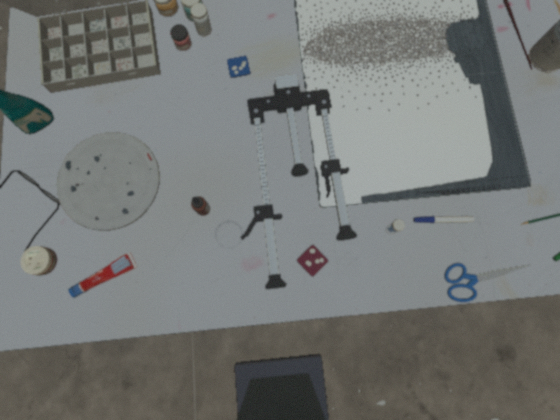

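View pics/scene0.png

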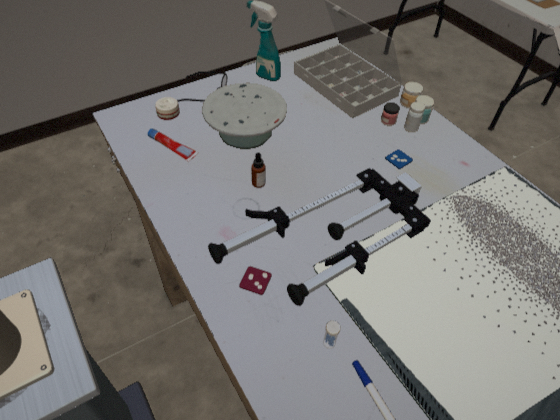

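The open leg is on the left: foot at about (row 283, col 275) in the top view, collar at (213, 265), lever standing out to (236, 245). The clamped leg's foot is at (235, 347). The dropper is at (205, 200), the tile at (260, 312) and the vial at (226, 398).

Run:
```python
from h import *
P=lambda r,c,z=.026:pix2z("top",(r,c),z)[:2]
f=P(286,276);c=P(213,265);hd=P(125,259);rf=P(238,348);rc=P(168,333);rh=P(112,326)
for n,v in dict(foot=f,col=c,head=hd,lever=P(236,245),ref=rf,refcol=rc).items():print(n,v.round(3))
a=lambda u:np.degrees(np.arctan2(u[1],u[0]))
print(a(c-f),a(hd-c),a(rc-rf),a(rh-rc))
u=(rh-rf)/np.linalg.norm(rh-rf);print("push",(rf-f)@u,"foot-col",np.linalg.norm(c-f))
```

```text
foot [ 0.441 -0.027]
col [ 0.604 -0.018]
head [ 0.817 -0.024]
lever [0.556 0.03 ]
ref [ 0.529 -0.196]
refcol [ 0.694 -0.184]
3.1790917178376863 -1.3903944225873515 4.272277795100571 -0.5238998497784455
push 0.08197972347912118 foot-col 0.16271128054281797
```

Emit:
move_arm(motion=[{"x": -50.6, "y": -42.3, "yaw": -22}, {"x": -50.6, "y": -42.3, "yaw": -22}, {"x": -50.6, "y": -42.3, "yaw": -22}, {"x": -50.6, "y": -42.3, "yaw": -22}, {"x": -50.6, "y": -42.3, "yaw": -22}, {"x": -50.6, "y": -42.3, "yaw": -22}, {"x": -50.6, "y": -42.3, "yaw": -22}, {"x": -50.6, "y": -42.3, "yaw": -22}, {"x": -50.6, "y": -42.3, "yaw": -22}, {"x": -50.6, "y": -42.3, "yaw": -22}, {"x": -50.6, "y": -42.3, "yaw": -22}, {"x": -50.6, "y": -42.3, "yaw": -22}, {"x": -50.6, "y": -42.3, "yaw": -22}, {"x": -50.6, "y": -42.3, "yaw": -22}])

```text
invalid input at $.motion[0]: expected keys x, y, z, yaw
```

Run:
```python
from h import *
o=bot.get_obs();print({k:np.round(o[k],3) for k in("clock","eef_pos","tool_rot","grip_width")})
M=bot.camera_model("wrist");print(np.round(M["world_from_camera"],3).tolist(),np.array(M["K"]).round(1).tolist())
cv2.imwrite("pics/w1.png",cv2.resize(bot.camera("wrist"),(800,600),interpolation=cv2.INTER_CUBIC))
import pickle;pickle.dump(M,open("w1.pkl","wb"))
```

```text
{'clock': np.float64(1.1), 'eef_pos': array([0.172, 0.47 , 0.25 ]), 'tool_rot': array([0.175, 0.985, 0.   , 0.   ]), 'grip_width': np.float64(0.085)}
[[0.343, 0.897, 0.28, 0.099], [0.939, -0.327, -0.102, 0.495], [0.0, 0.298, -0.954, 0.375], [0.0, 0.0, 0.0, 1.0]] [[325.2, 0.0, 282.1], [0.0, 325.2, 207.5], [0.0, 0.0, 1.0]]
```

View pics/w1.png

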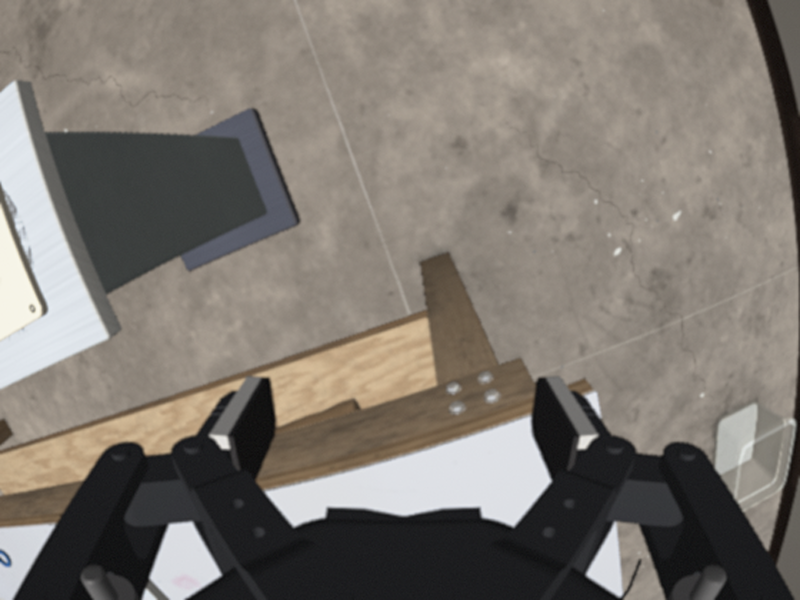

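The wrist camera looks back towards the base, so I'll go further out to see both legs. The rows need all four keys.

Emit:
move_arm(motion=[{"x": -60, "y": -39, "z": 0, "yaw": -22}, {"x": -60, "y": -39, "z": 0, "yaw": -22}, {"x": -60, "y": -39, "z": 0, "yaw": -22}, {"x": -60, "y": -39, "z": 0, "yaw": -22}, {"x": -60, "y": -39, "z": 0, "yaw": -22}, {"x": -60, "y": -39, "z": 0, "yaw": -22}, {"x": -60, "y": -39, "z": 0, "yaw": -22}, {"x": -60, "y": -39, "z": 0, "yaw": -22}, {"x": -60, "y": -39, "z": 0, "yaw": -22}, {"x": -60, "y": -39, "z": 0, "yaw": -22}, {"x": -60, "y": -39, "z": 0, "yaw": -22}, {"x": -60, "y": -39, "z": 0, "yaw": -22}, {"x": -60, "y": -39, "z": 0, "yaw": -22}, {"x": -60, "y": -39, "z": 0, "yaw": -22}, {"x": -60, "y": -39, "z": 0, "yaw": -22}])

```text
clock: 3.02
eef_pos: [0.6007, -0.1017, 0.2503]
tool_rot: [-0.017, 1.0, 0.0, -0.0]
ft_force: [-0.7, 0.5, 0.2]
grip_width: 0.0855
grasp_force: 0.0
```

Run:
```python
from h import *
o=bot.get_obs();print({k:np.round(o[k],3) for k in("clock","eef_pos","tool_rot","joint_pos")})
M=bot.camera_model("wrist")
cv2.imwrite("pics/w2.png",cv2.resize(bot.camera("wrist"),(800,600),interpolation=cv2.INTER_CUBIC))
import pickle;pickle.dump(M,open("w2.pkl","wb"))
```

```text
{'clock': np.float64(3.025), 'eef_pos': array([ 0.601, -0.102,  0.25 ]), 'tool_rot': array([-0.017,  1.   ,  0.   , -0.   ]), 'joint_pos': array([-0.168,  0.463,  0.327,  1.434,  0.   , -0.202])}
```

View pics/w2.png

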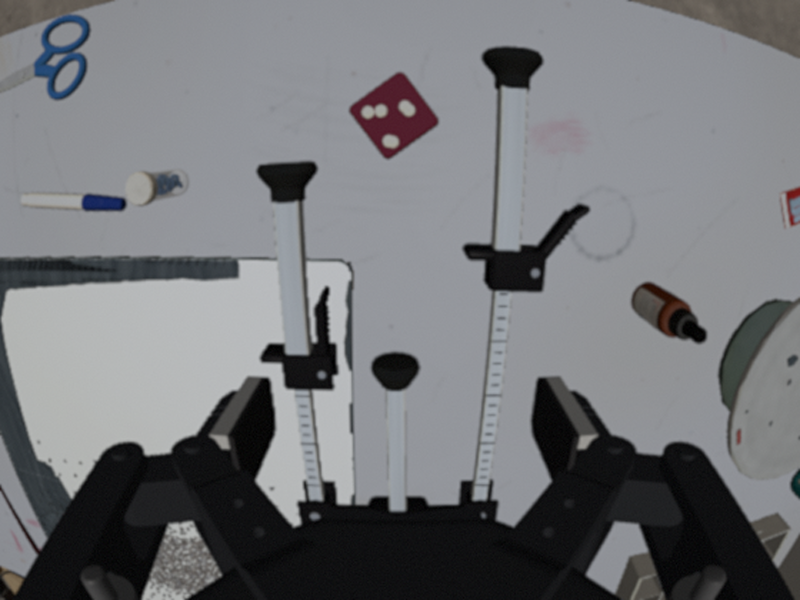

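Wrist view (800x600): open leg's foot end at (512,48), collar face at (508,250), pivot dot at (535,272), lug at (466,250), lever tip at (586,208). Clamped leg's foot end is at (287,164) and its pivot dot at (321,376).

Run:
```python
from h import *
import pickle;M=pickle.load(open("w2.pkl","rb"))
P=lambda c,r,z:pix2z("wrist",(r*.7,c*.7),z,M)[:2]
pv=P(535,272,.042);rpv=P(321,376,.042)
f=P(512,48,.049);f2=(P(484,55,.026)+P(541,55,.026))/2
r=P(287,163,.049);r2=(P(259,170,.026)+P(316,166,.026))/2
t0=P(512,88,.036);t1=P(507,247,.036);s0=P(288,200,.036);s1=P(298,352,.036)
tip=P(586,208,.036);lug=P(466,247,.041)
for n,v in dict(pv=pv,rpv=rpv,f=f,f2=f2,r=r,r2=r2,t0=t0,t1=t1,s0=s0,s1=s1,tip=tip,lug=lug).items():print(n,v.round(4))
a=lambda u:np.degrees(np.arctan2(u[1],u[0]))
h0=P(483,490,.026);g0=P(314,490,.026)
print("ang",a(t1-t0),a(h0-t0),a(s1-s0),a(g0-s0),h0,g0)
for nm,A in(("s",a(s1-s0)),("g",a(g0-s0))):
    A=np.radians(A);u=np.array([np.cos(A),np.sin(A)]);print(nm,(rpv-pv)@u,(r-f)@u,(r2-f2)@u)
A=np.radians(a(h0-t0));u=np.array([np.cos(A),np.sin(A)]);n=np.array([-u[1],u[0]])
print("foot->pv",(pv-f)@u,"pivot y",(pv-t1)@n,"lug",(lug-t1)@n,(lug-pv)@u,"lever ang",np.arctan2((tip-pv)@n,-(tip-pv)@u),np.linalg.norm(tip-pv))
```

```text
pv [ 0.6049 -0.0016]
rpv [ 0.6978 -0.1654]
f [ 0.4408 -0.0315]
f2 [ 0.4402 -0.0255]
r [ 0.5298 -0.1868]
r2 [ 0.534  -0.1925]
t0 [ 0.4683 -0.0277]
t1 [ 0.5879 -0.024 ]
s0 [ 0.5577 -0.1893]
s1 [ 0.6801 -0.1849]
tip [0.5535 0.037 ]
lug [ 0.5884 -0.0562]
ang 1.7469947352253152 1.9559508486638504 2.055458216377208 1.5579177867335974 [ 0.82946497 -0.01533356] [ 0.83588717 -0.1816946 ]
s 0.0870436222342555 0.08343789199058162 0.08768935426135685
g 0.08849051408539213 0.08481017406599552 0.08916450552618674
foot->pv 0.16503294427150078 pivot y 0.021830818071474304 lug -0.03218806117900601 -0.01831562926223494 lever ang 0.6788514920022825 0.06423903598293515
```

Push needed is about 87 mm, and the lever stands at about 0.68 rad. The tool is already parallel to the leg. I'll go above the grasp and check from near.

Emit:
move_arm(motion=[{"x": 2.6, "y": 10.3, "z": 6, "yaw": 0}, {"x": 2.6, "y": 10.3, "z": 12, "yaw": 0}, {"x": 2.6, "y": 10.3, "z": 16, "yaw": 0}, {"x": 2.6, "y": 10.3, "z": 16, "yaw": 0}, {"x": 2.6, "y": 10.3, "z": 16, "yaw": 0}])

```text
clock: 3.7
eef_pos: [0.5718, -0.0004, 0.0904]
tool_rot: [-0.017, 1.0, -0.0, -0.0]
ft_force: [0.5, 0.4, 0.5]
grip_width: 0.0855
grasp_force: 0.0
```

Run:
```python
from h import *
o=bot.get_obs();print({k:np.round(o[k],3) for k in("clock","eef_pos","tool_rot","joint_pos")})
M=bot.camera_model("wrist")
cv2.imwrite("pics/w3.png",cv2.resize(bot.camera("wrist"),(800,600),interpolation=cv2.INTER_CUBIC))
import pickle;pickle.dump(M,open("w3.pkl","wb"))
```

```text
{'clock': np.float64(3.7), 'eef_pos': array([ 0.572, -0.   ,  0.09 ]), 'tool_rot': array([-0.017,  1.   , -0.   , -0.   ]), 'joint_pos': array([-1.00e-03,  4.95e-01, -5.60e-02,  1.02e+00, -0.00e+00, -3.50e-02])}
```

View pics/w3.png

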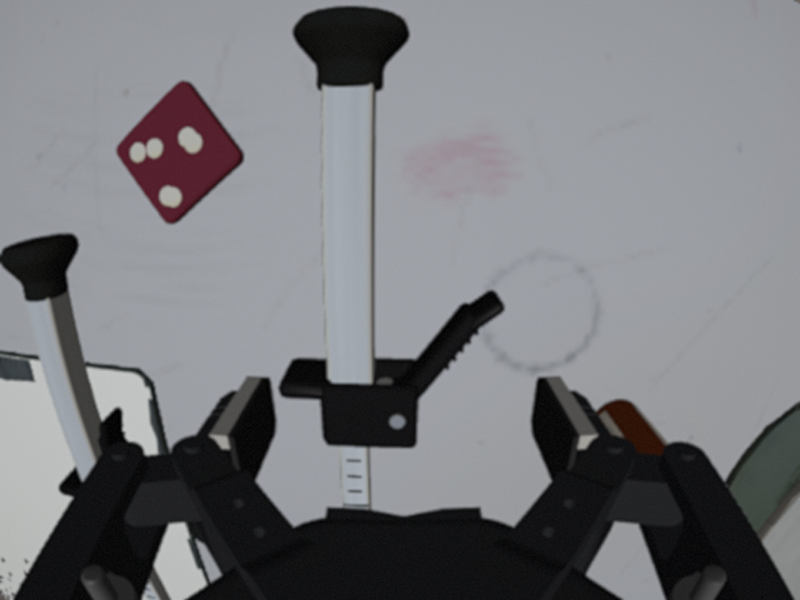

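Near view: tube centred at col 349, collar face at row 383, lug at (300,362–395), lever tip at (495,300), pivot dot at (397,422). Measuring these again.

Run:
```python
from h import *
import pickle;M=pickle.load(open("w3.pkl","rb"))
P=lambda c,r,z:pix2z("wrist",(r*.7,c*.7),z,M)[:2]
u=np.array([.9994,.034]);n=np.array([-.034,.9994]);T=np.array([.5718,-.0004])
for k,v in dict(pv=P(397,422,.042),t0=P(350,88,.036),t1=P(350,380,.036),tip=P(500,297,.036),tipout=P(503,308,.036),mid=P(463,355,.036),face=P(350,384,.041),lug0=P(283,360,.011),lugtop=P(284,394,.041)).items():print(k,v.round(4),"rel TCP u,n",((v-T)@u).round(4),((v-T)@n).round(4))
```

```text
pv [ 0.6068 -0.0025] rel TCP u,n 0.0349 -0.0033
t0 [ 0.4689 -0.0248] rel TCP u,n -0.1037 -0.0209
t1 [ 0.5898 -0.0236] rel TCP u,n 0.0172 -0.0238
tip [0.5497 0.038 ] rel TCP u,n -0.0208 0.0391
tipout [0.5544 0.0398] rel TCP u,n -0.016 0.0407
mid [0.5761 0.0247] rel TCP u,n 0.0051 0.0249
face [ 0.5891 -0.023 ] rel TCP u,n 0.0165 -0.0232
lug0 [ 0.5938 -0.0599] rel TCP u,n 0.02 -0.0602
lugtop [ 0.5959 -0.0524] rel TCP u,n 0.0223 -0.0528
```

Emit:
move_arm(motion=[{"x": 0, "y": 0.1, "z": 2.5, "yaw": 0}, {"x": 0, "y": 0.1, "z": 4.5, "yaw": 0}, {"x": 0, "y": 0.1, "z": 6, "yaw": 0}, {"x": 0, "y": 0.1, "z": 6.8, "yaw": 0}, {"x": 0, "y": 0.1, "z": 6.8, "yaw": 0}])

```text
clock: 4.38
eef_pos: [0.5722, -0.0001, 0.0223]
tool_rot: [-0.016, 1.0, -0.0, 0.0]
ft_force: [-0.3, 0.4, -0.1]
grip_width: 0.0856
grasp_force: 0.0
```

Emit:
move_arm(gripper=0.6, motion=[{"x": 0, "y": 0, "z": 0, "yaw": 0}, {"x": 0, "y": 0, "z": 0, "yaw": 0}, {"x": -0.4, "y": 0, "z": 0, "yaw": 0}, {"x": -0.8, "y": 0, "z": 0, "yaw": 0}, {"x": -1.4, "y": 0, "z": 0, "yaw": 0}, {"x": -2, "y": 0, "z": 0, "yaw": 0}, {"x": -2, "y": 0, "z": 0, "yaw": 0}])

```text
clock: 5.25
eef_pos: [0.5909, 0.0007, 0.0217]
tool_rot: [-0.016, 1.0, -0.0, -0.001]
ft_force: [-3.4, -1.2, 3.1]
grip_width: 0.0683
grasp_force: 2.0
```

Run:
```python
from h import *
M=bot.camera_model("wrist")
cv2.imwrite("pics/w4.png",cv2.resize(bot.camera("wrist"),(800,600),interpolation=cv2.INTER_CUBIC))
import pickle;pickle.dump(M,open("w4.pkl","wb"))
```

```text
(no output)
```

View pics/w4.png

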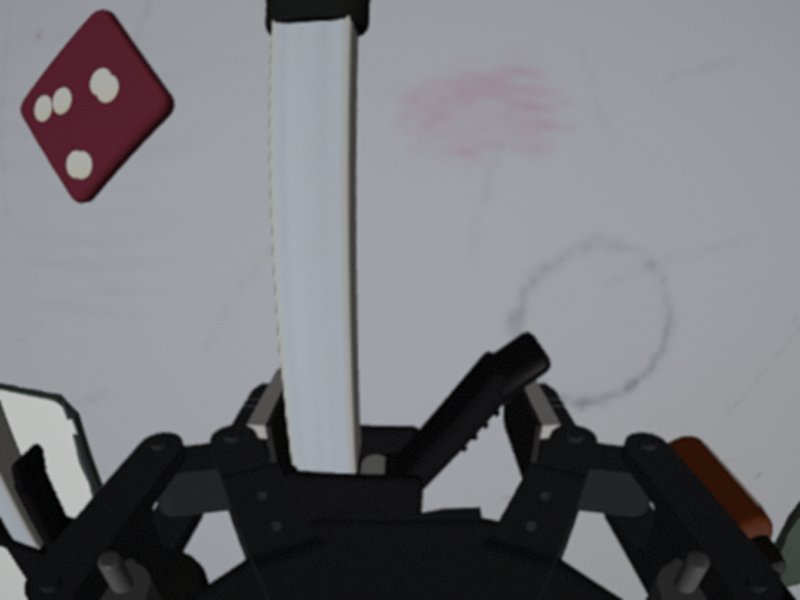

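The -y finger is against the lug beside the tube, and the +y finger is near the lever, still at about 0.68 rad. Pushing on.

Emit:
move_arm(motion=[{"x": -0.8, "y": 0, "z": 0, "yaw": 0}, {"x": -1.6, "y": 0, "z": 0, "yaw": 0}, {"x": -2.4, "y": 0, "z": 0, "yaw": 0}, {"x": -3.2, "y": 0, "z": 0, "yaw": 0}, {"x": -4, "y": 0, "z": 0, "yaw": 0}, {"x": -4.8, "y": 0, "z": 0, "yaw": 0}, {"x": -5.6, "y": 0, "z": 0, "yaw": 0}, {"x": -6.2, "y": 0, "z": 0, "yaw": 0}, {"x": -6.6, "y": 0, "z": 0, "yaw": 0}, {"x": -6.6, "y": 0, "z": 0, "yaw": 0}, {"x": -6.6, "y": 0, "z": 0, "yaw": 0}])

```text
clock: 6.68
eef_pos: [0.6569, 0.0029, 0.0217]
tool_rot: [-0.016, 1.0, -0.0, -0.001]
ft_force: [-5.3, -1.2, 3.1]
grip_width: 0.0684
grasp_force: 2.5
```

Run:
```python
from h import *
import pickle;M=bot.camera_model("wrist");pickle.dump(M,open("w5.pkl","wb"))
w=bot.camera("wrist");t=bot.camera("top");s=bot.camera("scene")
cv2.imwrite("pics/w5.png",w);cv2.imwrite("pics/t5.png",t);cv2.imwrite("pics/s5.png",s)
R=lambda i,k=400:cv2.resize(i,(k,300),interpolation=cv2.INTER_CUBIC)
# montage: wrist full, top crop x4 (rows 190-265, cols 240-365), scene crop
a=cv2.resize(t[195:265,240:380],(560,280),interpolation=cv2.INTER_CUBIC)
b=cv2.resize(s[190:320,200:360],(369,300),interpolation=cv2.INTER_CUBIC)
m=np.zeros((600,800,3),np.uint8);m[:280,:560]=a;m[290:590,:400]=R(w);m[290:590,410:779]=b
cv2.imwrite("pics/m5.png",m)
```

```text
(no output)
```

View pics/m5.png

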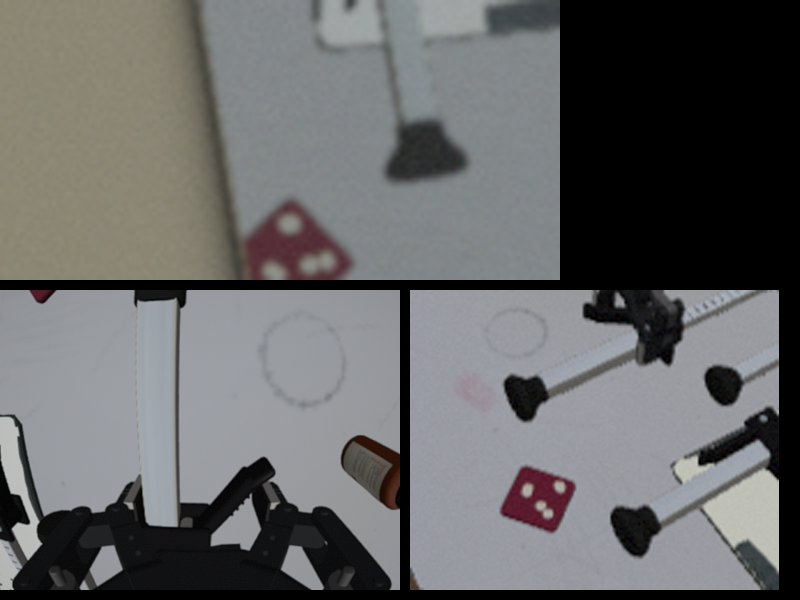

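Montage: the top view is blocked by the arm. In the scene view, the open foot's end face is at crop (513,398), the clamped one's at (621,531), and both foot–tube junctions are visible. In the wrist view the open leg's junction is near the top edge. I'll measure these.

Run:
```python
from h import *
import pickle;M=pickle.load(open("w5.pkl","rb"))
w=cv2.imread("pics/w5.png",0);col=w[:60,215:235].mean(1);j=np.argmax(np.abs(np.diff(col)));print("junction row",j,col[::4].round())
J=pix2z("wrist",(j+.5,225),.036,M)[:2]
M2=pickle.load(open("w2.pkl","rb"))
# same junctions in w2 from pixels
w2=cv2.resize(cv2.imread("pics/w2.png",0),(560,420),interpolation=cv2.INTER_AREA)
def jn(c,r0,r1):
    d=np.diff(w2[r0:r1,c-4:c+5].mean(1));k=np.argmax(d);return pix2z("wrist",(r0+k+.5,c),.036,M2)[:2]
a,b=jn(359,45,80),jn(201,120,155);print("w2",a,b,"now",J)
u=np.array([.9995,.0315])
print("need",(b-a)@u,"moved",(J-a)@u)
S=lambda x,y,z=.026:pix2z("scene",(190+(y-290)*130/300,200+(x-410)*160/369),z)[:2]
for p,q in(((513,398),(621,531)),((505,380),(612,512)),((525,420),(632,555)),((546,391),(658,518))):
    p,q=S(*p),S(*q);print(p.round(3),q.round(3),"lag",((q-p)@u).round(4),(q-p)[1].round(3))
# same check on initial scene image: known offset
```

```text
junction row 14 [ 22.  22.  22.   9. 152. 158. 158. 158. 159. 159. 159. 159. 160. 160.
 160.]
w2 [ 0.46708209 -0.02706529] [ 0.55935878 -0.18993223] now [ 0.54677471 -0.02084818]
need 0.08710024271544606 moved 0.07984861473687632
[ 0.518 -0.019] [ 0.529 -0.188] lag 0.0062 -0.169
[0.521 0.004] [ 0.532 -0.168] lag 0.0057 -0.172
[ 0.515 -0.046] [ 0.525 -0.211] lag 0.0046 -0.165
[ 0.548 -0.027] [ 0.563 -0.193] lag 0.0096 -0.166
```

Run:
```python
import cv2,numpy as np
i=cv2.imread("pics/s5.png")
A=cv2.resize(i[215:255,230:270],(400,400),interpolation=cv2.INTER_CUBIC)
B=cv2.resize(i[272:312,278:318],(400,400),interpolation=cv2.INTER_CUBIC)
cv2.imwrite("pics/feet5.png",np.hstack([A,B]))
```

```text
(no output)
```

View pics/feet5.png

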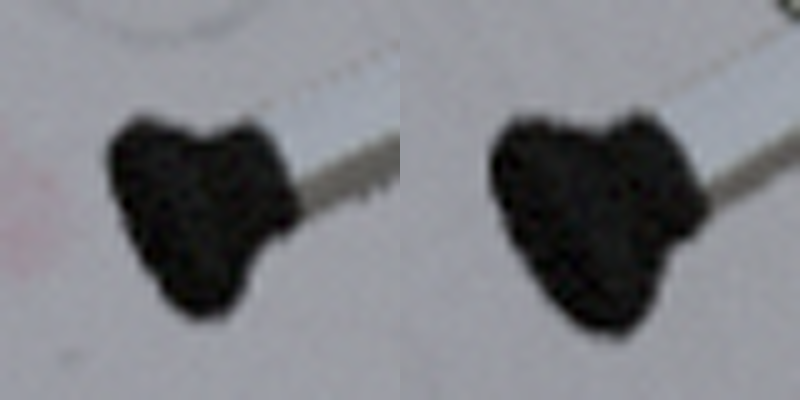

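Still about 6.5 mm short. I'll push that in and hold.

Emit:
move_arm(motion=[{"x": -0.3, "y": 0, "z": 0, "yaw": 0}, {"x": -0.65, "y": 0, "z": 0, "yaw": 0}, {"x": -0.65, "y": 0, "z": 0, "yaw": 0}, {"x": -0.65, "y": 0, "z": 0, "yaw": 0}, {"x": -0.65, "y": 0, "z": 0, "yaw": 0}, {"x": -0.65, "y": 0, "z": 0, "yaw": 0}])

```text
clock: 7.58
eef_pos: [0.6634, 0.0031, 0.0217]
tool_rot: [-0.016, 1.0, -0.0, -0.001]
ft_force: [-6.2, -1.4, 1.3]
grip_width: 0.0685
grasp_force: 2.5
```

```bash
cat > chk.py <<'E'
from h import *
import pickle,sys
M=bot.camera_model("wrist");w=bot.camera("wrist");cv2.imwrite(f"pics/w{sys.argv[1]}.png",w)
g=cv2.cvtColor(w,cv2.COLOR_BGR2GRAY).astype(float)
row=g[40,120:400];br=np.where(row>150)[0]
c=int(sys.argv[2]);col=g[:60,c-8:c+8].mean(1);j=np.argmax(np.diff(col));J=pix2z("wrist",(j+.5,c),.036,M)[:2]
a=np.array([.46708,-.02707]);u=np.array([.9995,.0315]);print("row",j,J,"moved",(J-a)@u)
s=bot.camera("scene")
m=np.zeros((420,800,3),np.uint8);m[:,:400]=w[:,80:480];m[:400,400:]=cv2.resize(s[200:300,220:320],(400,400),interpolation=cv2.INTER_CUBIC)
cv2.imwrite(f"pics/m{sys.argv[1]}.png",m);cv2.imwrite(f"pics/s{sys.argv[1]}.png",s)
# foot shift of the open leg in the scene view against s5, in sub-pixels
p=cv2.imread("pics/s5.png",0);q=cv2.cvtColor(s,cv2.COLOR_BGR2GRAY)
for nm,(r0,r1,c0,c1) in dict(open=(222,250,236,262),ref=(280,308,284,310)).items():
    R=cv2.resize(cv2.matchTemplate(q[r0-12:r1+12,c0-12:c1+12],p[r0:r1,c0:c1],cv2.TM_CCOEFF_NORMED),None,fx=8,fy=8,interpolation=cv2.INTER_CUBIC)
    _,v,_,k=cv2.minMaxLoc(R);d=np.array([(k[0]+.5)/8-.5-12,(k[1]+.5)/8-.5-12])
    b=np.array([(r0+r1)/2,(c0+c1)/2]);print(nm,v,"px",d,"u mm",1000*((pix2z("scene",b+d[::-1],.026)-pix2z("scene",b,.026))[:2]@u))
E
python3 chk.py 6 225
```

```text
row 14 [ 0.55326195 -0.0206187 ] moved 0.08634207733608143
open 1.0005544424057007 px [ 2.5625 -1.4375] u mm 6.644027565326477
ref 0.9981159567832947 px [-0.0625 -0.0625] u mm -0.024407845626726796
```

Moved 86.3 mm of about 86–87, and the lever is still open. Now I'll close while following with a sideways shift, so that the leg does not swing.

Emit:
move_arm(gripper=0.3, motion=[{"x": 0, "y": -0.3, "z": 0, "yaw": 0}, {"x": 0, "y": -0.6, "z": 0, "yaw": 0}, {"x": 0, "y": -0.6, "z": 0, "yaw": 0}, {"x": 0, "y": -0.6, "z": 0, "yaw": 0}])

```text
clock: 8.18
eef_pos: [0.6638, -0.003, 0.0222]
tool_rot: [-0.016, 1.0, -0.0, -0.001]
ft_force: [-5.8, -1.5, 5.5]
grip_width: 0.0553
grasp_force: 2.9
```

```bash
python3 chk.py 7 225
```

```text
row 14 [ 0.55347019 -0.02679492] moved 0.08635565787658062
open 1.0002223253250122 px [ 2.5625 -1.5625] u mm 6.817675187651428
ref 0.9981812238693237 px [-0.0625 -0.0625] u mm -0.024407845626726796
```

View pics/m7.png

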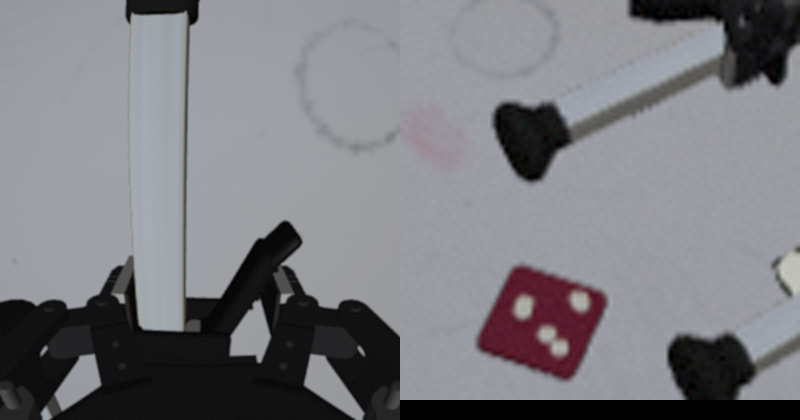

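The -y finger is snug against tube and lug, the lever is at about 0.5 rad, and the length is held. I'll close further in two steps.

Emit:
move_arm(gripper=0, motion=[{"x": 0, "y": -0.3, "z": 0, "yaw": 0}, {"x": 0, "y": -0.6, "z": 0, "yaw": 0}, {"x": 0, "y": -0.6, "z": 0, "yaw": 0}, {"x": 0, "y": -0.6, "z": 0, "yaw": 0}])

```text
clock: 8.78
eef_pos: [0.664, -0.0089, 0.022]
tool_rot: [-0.017, 1.0, -0.0, -0.001]
ft_force: [-4.8, -1.3, 3.5]
grip_width: 0.0428
grasp_force: 2.6
```

Emit:
move_arm(gripper=-1, motion=[{"x": 0, "y": -0.2, "z": 0, "yaw": 0}, {"x": 0, "y": -0.3, "z": 0, "yaw": 0}, {"x": 0, "y": -0.3, "z": 0, "yaw": 0}, {"x": 0, "y": -0.3, "z": 0, "yaw": 0}, {"x": 0, "y": -0.3, "z": 0, "yaw": 0}, {"x": 0, "y": -0.3, "z": 0, "yaw": 0}])

```text
clock: 9.52
eef_pos: [0.6638, -0.0111, 0.0228]
tool_rot: [-0.017, 1.0, 0.0, -0.001]
ft_force: [-7.5, 1.2, 8.3]
grip_width: 0.0336
grasp_force: 61.5
```

```bash
python3 chk.py 8 225; python3 -c "
from h import *
i=cv2.imread('pics/w8.png')[170:420,100:460];a=cv2.resize(i,(504,350));s=cv2.imread('pics/s8.png')
m=np.zeros((400,800,3),np.uint8);m[:350,:504]=a;m[:296,504:]=cv2.resize(s[180:320,210:350],(296,296),interpolation=cv2.INTER_CUBIC);cv2.imwrite('pics/n8.png',m)"
```

```text
row 20 [ 0.55561951 -0.03505794] moved 0.08824361645384324
open 0.998943567276001 px [ 1.6875 -2.6875] u mm 6.787293524332599
ref 0.9980860352516174 px [-0.0625 -0.0625] u mm -0.024407845626726796
```

View pics/n8.png

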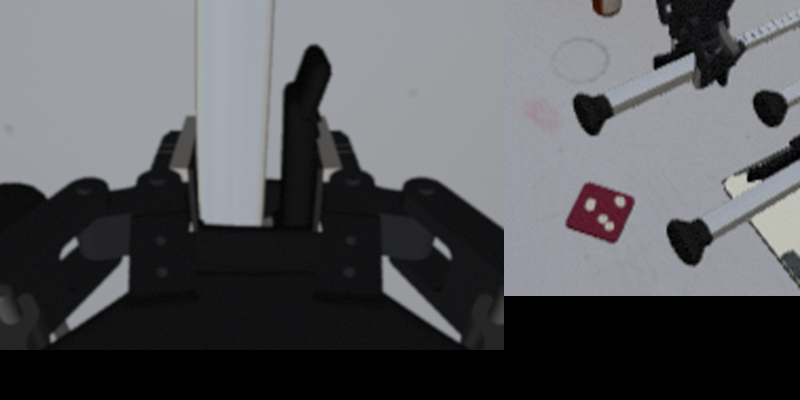

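The lever lies parallel to the tube, squeezed between the pads at a stalled 61 N. The tube is against the other pad, the length is unchanged and the clamped foot hasn't moved. Handing in.

```bash
python3 -c "
from h import *
o=bot.get_obs();print(o['clock'],o['grip_width'],o['grasp_force'],np.round(o['ft_force'],1));print(bot.job_done())"
```

```text
9.625 0.03349293364130236 61.23585995104804 [-7.4  1.1  7.6]
the job is handed in; nothing more can be done
None
```

I pushed the open leg in about 86.5 mm until its foot was level with the clamped one, within the 2–3 mm I could measure. I then squeezed its cam lever shut and handed the job in with the leg still gripped at 61 N; no verdict came back.

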